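# Seat the calibration insert in the microscope stage and clamp it

### The job

Load the round calibration insert into the well of the microscope stage: turn it gently by feel until its slots find the three hidden keys, press it fully home so that its disc is flush with the stage top, and only then swing the hinged clamp fully shut on its rim and let go. Be gentle: a slow push of 10 N or so at the hand is plenty, and contact forces on the insert in the stage that add up to over 45 N ruin it. Leave the lens, bottle and slide box where they are.

Things in the scene. Friction and masses are not known exactly. Their poses are not given: they have to be found in the camera images.
- insert: Loose bare-aluminium insert, about 0.25 kg (give or take 30 %), lying flat on the bench. Disc 89 mm across, 4 mm thick, on an 8 mm deep foot of like width: disc top 12 mm above the underside. Origin: centre of the underside; z up. The foot has three radial slots 13 mm wide, 8 mm deep, at 0, 120, 240 degrees about z from its x axis, under small black rim marks; turns of 120 degrees are equivalent.
- insert_handle (a point): Middle of the top edge of the insert's blade handle, 46 mm above the insert's underside; axes as the insert's. The blade stands on the disc's centre: 44 mm long along x, 14 mm thick along y (pinch it across y), 34 mm high.
- stage: Fixed black microscope stage block, 220 mm (its x) by 190 mm (its y, 211 mm with side rails) by 36 mm high. Origin: centre of its underside, on the bench; z up. The well is towards the stage's -x side; the clamp stands on its +x side. Contacts with it are hard: meeting them even slowly, their peak can be 2 to 3 times the force read at the hand.
- well (a point): Centre of the mouth of the round well, in the plane of the stage top; axes as the stage's. The well is 93 mm across, 12 mm deep, with a 2 mm chamfer, so that an insert fully home is flush with the stage top, its origin 12 mm below this point.
- well_floor (a point): Centre of the well's floor. On it stand three steel keys, 8 mm wide, 7 mm high, 29 to 39 mm from the centre, 120 degrees apart. The first points along the stage's x axis give or take 0.5 rad; they are locked at another angle each time and not tracked. With its slots off the keys the insert stands hard on them, 7 mm proud.
- pad_rest (a point): Where the top of the 38 mm wide support pad starts, in the middle of the well, 5.5 mm above its floor (a fixed point). An insert whose slots are on the keys drops only 1.5 mm and stops on this pad. The pad yields to a steady push of about 7 N in all (the insert's weight helps), sinks level with the floor and stays; there the push meets a hard stop.
- clamp (a joint): Hinge angle of the clamp, rad: 0 = shut, resting on its own stop, its rubber pad on or within 1 mm of the rim of an insert fully home; it grows as it opens, about 1.57 = bar upright. Starts open at 1.35 to 1.7. A stiff hinge: it stays where it is left and takes about 2 to 3 N at the tip to move. It cannot shut over a proud insert.
- clamp_hinge (a point): Point on the clamp's hinge axis (along the stage's y), 100 mm from the well's centre on the stage's +x side, 9 mm above the stage top; moves only with the stage. Steel hinge cheeks reach 20 mm to either side and 7 mm above the axis.
- clamp_tip (a point): On the clamp bar's upper or outer face, 58 mm from the hinge axis, where to push it. The steel bar is 16 mm wide and 8 mm thick, its end 68 mm from the hinge; shut, it lies towards the well with this face 14 mm above the stage top and the pad under its end; open, this face looks away from the well.
- objective: Bystander: steel objective lens standing upright, 32 mm across, 50 mm high. Origin at the centre of its underside.
- oil_bottle: Bystander: small amber bottle, 32 mm across, 70 mm high. Origin at the centre of its underside.
- slide_box: Bystander: white plastic slide box 85 x 50 x 35 mm. Origin at the centre of its underside.
Things that resemble listed ones, but are neither listed nor needed, are in the scene too. Of the things like the insert, leave any that is brown or yellow; of the rest the smaller one is meant.

How it is judged:
On the way, in this order (a step that is already met when the one before it is completed fails the run):
1. the insert is fully home, flush in the well, while the clamp is still open (z of insert in the frame of well between -0.014 and -0.01 m and horizontal distance between insert and well below 0.004 m and angle between insert's own z axis and vertical below 0.04 rad and value of joint clamp above 0.8 rad), for 0.2 s.
2. the clamp is shut on the seated insert (z of insert in the frame of well between -0.014 and -0.01 m and horizontal distance between insert and well below 0.004 m and angle between insert's own z axis and vertical below 0.04 rad and value of joint clamp below 0.06 rad), for 0.2 s.
At the end, for the whole second after the job is handed in: The insert lies fully home in the well (disc within 2 mm of flush, within 4 mm of centre, within 0.04 rad of level), at rest, with the clamp shut over it (joint below 0.06 rad) (all of step 2 and linear speed of insert below 0.02 m/s); the robot touches nothing.
It fails at once if the insert is pressed against the stage, its keys or clamp with more than 45 N, all contacts added up (contact force between insert and stage above 45 N).
It fails at once if the clamp is swung down on an insert that is not fully home (value of joint clamp below 0.5 rad and z of insert in the frame of well above -0.009 m).
It fails at once if the objective is knocked over or moved more than 30 mm (distance of objective from where it was at the start of the episode above 0.03 m or angle between objective's own z axis and vertical above 0.5 rad).
It fails at once if the oil bottle is knocked over or moved more than 30 mm (distance of oil_bottle from where it was at the start of the episode above 0.03 m or angle between oil_bottle's own z axis and vertical above 0.5 rad).
It fails at once if the slide box is knocked over or moved more than 30 mm (distance of slide_box from where it was at the start of the episode above 0.03 m or angle between slide_box's own z axis and vertical above 0.5 rad).
It also fails if it takes over 72 s, if anything falls off the work surface, if the arm or the gripper's body presses on something with over 40 N, if the wrist force passes 120 N, or if a joint passes its speed limit or range.

### The arm

A 6-joint arm with a two-finger parallel gripper is mounted at the origin on the work surface. World frame = base frame: x ahead of the robot, y to its left, z up, the work surface at z = 0. Lengths are in m, angles in rad, forces in N, time in s.
With the tool pointing down it reaches from about 0.35 to 0.875 m from the base axis. Payload 4.2 kg.
Tool frame: the origin (TCP) lies midway between the tips of the shut fingers; the grasp point (between the pads) lies 19 mm behind it (ctrl.grasp_offset is the distance from the TCP to the grasp point, in m); z points along the fingers, y is the line along which they close (so a half turn about z gives the same grasp; the last joint's range is limited). The gripper opens to 87 mm and grips with 3 to 60 N. Pads are 19 mm wide; open, the fingers measure 117 mm over their backs; the gripper's body (75 mm by 190 mm) begins 51 mm behind the grasp point.
Start: joints at [1.497, 0.385, 0.008, 0, -1.194, -0.259], TCP at [0.204, 0.591, 0.223] pointing down, gripper open.
Joint ranges: [-3.14, 3.14], [-1.21, 2.06], [-1.07, 1.41], [-3.16, 2.05], [-2.99, -0.16], [-3.1, 3.1]. Speed limits (rad/s): [2.79, 2.79, 3.14, 3.14, 3.14, 3.14].

### API

Orientations are given as a unit quaternion [x, y, z, w].
In Python, from station import read_state, eyes, ctrl gives the robot as it stands.
- The arm moves only by the tool servo_tool, never from a script. Its argument "increments" is a list of rows, each an object of numbers: "rx", "ry", "rz": the turn, a rotation vector about the tool's x, y, z in degrees; "tx", "ty", "tz": the shift along the tool's x, y, z in cm; "claw": the opening, from 0 (shut) to 1 (fully open). In form: [{"rx": .., "ry": .., "rz": .., "tx": .., "ty": .., "tz": .., "claw": ..}, ...]. A call has 1 to 5 rows; each row shifts and turns the commanded pose from where the row before left it, along the tool's axes as they then stand; what a row does not reach is not made up. A row lasts 1/12 s, in which the tool goes at most 41.7 mm and 7.16 degrees, less where a joint would pass 70% of its speed; a pose out of reach is approached as far as the arm can. A call is refused whole if a number of a shift passes 4.17 or a number of a turn 7.16, either way. A call with a gripper value outside its range is refused whole. The fingers move at their own pace and stop on an object; the grip force is fixed at half the most. Time passes only in rows, so rows that do not move let the fingers close. It gives the time, the measured TCP pose, the force, the opening and the grip force at its end, in the units of the state.
- read_state(): the state, without advancing time (a new reading comes with each control period).
- eyes.get_image(name): name is "scene" or "top"; returns (picture, depth): 400x640x3 uint8, red, green, blue; 400x640 float32, m along the optical axis (not along the pixel's ray), 0 where there is no reading.
- eyes.calibration(name): a dict with "camera_matrix" (3x3 intrinsics, pixels), "k1" (the pictures are not rectified: a ray, as slopes to the right and down, at radius r is drawn at 1 + k1 r^2 times it, then the intrinsics apply), "camera_from_world" (4x4, takes a point from world to camera coordinates). Camera axes: x right, y down, z forward; pixel columns grow to the right and rows downward; lengths in m; the calibration is good to about 2 mm. A picture is of the moment at which its call begins. calibration takes no time and is no camera call.
- ctrl.job_done(): hands the job in; it is judged then, once.
The state is a dict: "t": time; "joint_pos": joint angles; "qd": joint speeds; "joint_efforts": joint torques, N m; "ee_pos": TCP position; "tool_rot": TCP orientation; "wrist_force": force on the tool from outside, world axes, zero at the start; "moment": the same for the moment, N m; "width": finger opening in m; "grip_force": force on a finger pad.
Only numpy, scipy, OpenCV 4.12 (cv2) and the standard library are available. Lean on these libraries where they do the work, as an engineer would, in place of code of your own. Each camera call takes 0.05 s, during which the arm holds its last target. There are 200 camera calls.

## Working session

There is one attempt and no reset: what is moved stays moved. The work goes in short steps, Python scripts to look and compute and a tool call to move; the robot and the scene stay as the last step left them, time stands still between calls to the robot, and variables do not carry over. Pictures are saved under pics/ and viewed, at most 10 in all, crops included, and the job is handed in when it is done.

Besides the shell and the picture viewer there is one more tool, called after "Call:" as a command line: name --argument value ..., lists and objects as JSON in quotes. servo_tool: Moves the arm, as the interface text tells. Its arguments: {"type":"object","properties":{"increments":{"type":"array"}},"required":["increments"]}

```bash
mkdir -p pics; ls
cat > h.py <<'E'
import numpy as np, cv2
from station import read_state, eyes, ctrl
def look(n):
    im,d=eyes.get_image(n); return im,d
def ray(n,u,v):
    c=eyes.calibration(n); K=np.array(c["camera_matrix"]); k=c["k1"]; T=np.array(c["camera_from_world"])
    x=np.array([(u-K[0,2])/K[0,0],(v-K[1,2])/K[1,1]]); s=x.copy()
    for _ in range(20): s=x/(1+k*(s@s))
    R=T[:3,:3]; o=-R.T@T[:3,3]; return o,R.T@np.array([s[0],s[1],1.])
def onz(n,u,v,z):
    o,d=ray(n,u,v); return o+d*(z-o[2])/d[2]
def atd(n,u,v,depth):
    o,d=ray(n,u,v); return o+d*depth
def proj(n,p):
    c=eyes.calibration(n); K=np.array(c["camera_matrix"]); T=np.array(c["camera_from_world"])
    q=T[:3,:3]@np.array(p)+T[:3,3]; s=q[:2]/q[2]; s=s*(1+c["k1"]*(s@s)); return K[:2,:2]@s+K[:2,2]
E
python3 - <<'E'
from h import *
for n in("top","scene"):
    im,d=look(n); cv2.imwrite(f"pics/{n}0.png",im[:,:,::-1]); np.savez(f"pics/{n}0.npz",im=im,d=d)
    o,r=ray(n,320,200); print(n,o,r,eyes.calibration(n)["camera_matrix"][0],eyes.calibration(n)["k1"])
print(read_state())
E
```

```text
pics
top [ 0.32061043 -0.01227728  1.54015403] [ 0.15925259  0.02634679 -0.98692085] [504.84293924   0.         323.21465615] -0.1579364895502983
scene [ 1.15134215 -0.18274166  0.78941146] [-0.65417162  0.1902398  -0.73218645] [414.68609359   0.         321.73675289] -0.050481743805718474
{'t': 0.1, 'joint_pos': array([ 1.49662045e+00,  3.85472960e-01,  6.76661258e-03, -4.19675892e-04,
       -1.19400139e+00, -2.58570271e-01]), 'qd': array([-0.00015717, -0.00155034,  0.00530633,  0.00388794, -0.00046168,
        0.00181707]), 'joint_efforts': array([-1.31149241e-04, -3.91691494e+01,  1.87934589e+01,  4.23184499e+00,
        1.34297847e-02, -7.92607921e-05]), 'ee_pos': array([0.20398047, 0.59020958, 0.22157692]), 'tool_rot': array([ 9.86178606e-01, -1.65682850e-01, -1.06226775e-04,  9.69602581e-04]), 'wrist_force': array([-0.02968574, -0.30006217,  0.35743865]), 'moment': array([ 0.02410327, -0.0531571 ,  0.03096227]), 'grip_force': 0.0, 'width': 0.08703944241275374}
```

View pics/top0.png

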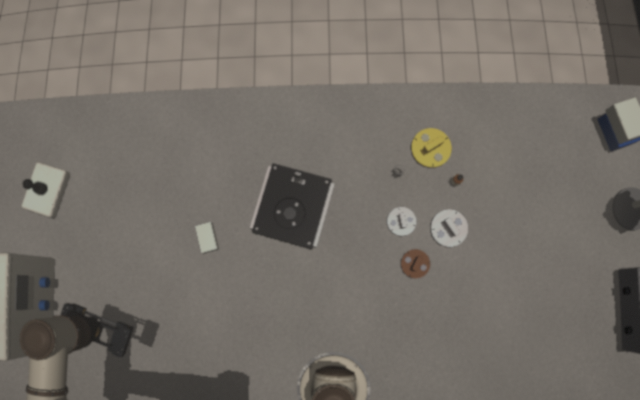

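View pics/scene0.png

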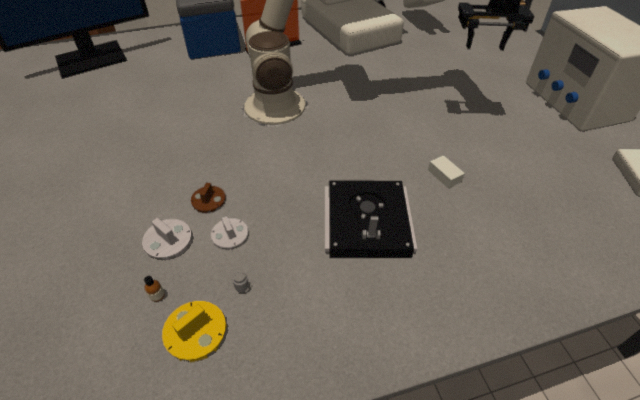

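The top view shows the white insert (the smaller one) at about (402,221), with the larger white decoy at (450,228). The stage is centred at about (291,206), with its well at (290,213) and the clamp at (298,180). The scene view shows the same insert at (230,233) and the clamp upright at (372,228).

Run:
```python
from h import *
t=np.load("pics/top0.npz"); s=np.load("pics/scene0.npz")
def crop(im,x,y,w,h,k): return cv2.resize(im[y:y+h,x:x+w,::-1],None,fx=k,fy=k,interpolation=cv2.INTER_CUBIC)
a=crop(t['im'],245,158,100,95,4); b=crop(t['im'],380,195,100,95,4)
cv2.imwrite("pics/c1.png",np.hstack([a,b]))
a=crop(s['im'],320,175,100,95,4); b=crop(s['im'],185,180,100,95,4)
cv2.imwrite("pics/c2.png",np.hstack([a,b]))
# insert disc in both views
for n,S,(u,v) in(("top",t,(402,221)),("scene",s,(230,233))):
    im=S['im']; hsv=cv2.cvtColor(im,cv2.COLOR_RGB2HSV)
    m=((hsv[...,2]>(135 if n=="top" else 150))&(hsv[...,1]<60)).astype(np.uint8)
    m=cv2.morphologyEx(m,cv2.MORPH_CLOSE,np.ones((5,5)))
    _,l,st,c=cv2.connectedComponentsWithStats(m)
    for i in range(1,len(st)):
        if st[i,4]>150 and abs(c[i]-[u,v]).max()<60:
            cn,_=cv2.findContours((l==i).astype(np.uint8),0,1); e=cv2.fitEllipse(cn[0]); print(n,st[i],c[i],e,onz(n,*e[0],.012),S['d'][int(c[i][1]),int(c[i][0])])
# stage mask
im=t['im']; m=(im.max(2)<60).astype(np.uint8); m[:, :230]=0;m[:,350:]=0;m[:140]=0;m[270:]=0
m=cv2.morphologyEx(m,cv2.MORPH_CLOSE,np.ones((9,9)))
cn,_=cv2.findContours(m,0,1); cn=max(cn,key=cv2.contourArea); r=cv2.minAreaRect(cn); bx=cv2.boxPoints(r); print(r)
w=np.array([onz("top",*p,.036) for p in bx]); print(w, np.linalg.norm(np.diff(w,axis=0),axis=1), w.mean(0))
```

```text
top [387 207  30  29 682] [401.63196481 220.76099707] ((401.63336181640625, 220.75608825683594), (28.016216278076172, 29.153976440429688), 121.38887786865234) [ 0.49784521 -0.21927831  0.012     ] 1.4980546
top [ 431  209   37   38 1098] [449.40710383 227.47176685] ((449.4158935546875, 227.47604370117188), (35.57146072387695, 37.474483489990234), 152.4728240966797) [ 0.47384668 -0.36540106  0.012     ] 1.4776448
scene [211 217  37  30 771] [228.50583658 231.72114137] ((228.65760803222656, 231.82472229003906), (28.144071578979492, 35.9775390625), 74.95024871826172) [ 0.49503889 -0.22009493  0.012     ] 0.9566019
((290.7513732910156, 205.77622985839844), (60.4323616027832, 71.16924285888672), 15.422160148620605)
[[ 0.47004198  0.2337617   0.036     ]
 [ 0.6801704   0.17613829  0.036     ]
 [ 0.62576445 -0.00155541  0.036     ]
 [ 0.41873317  0.05887358  0.036     ]] [0.21788623 0.1858361  0.21567015] [0.5486775  0.11680454 0.036     ]
```

View pics/c1.png

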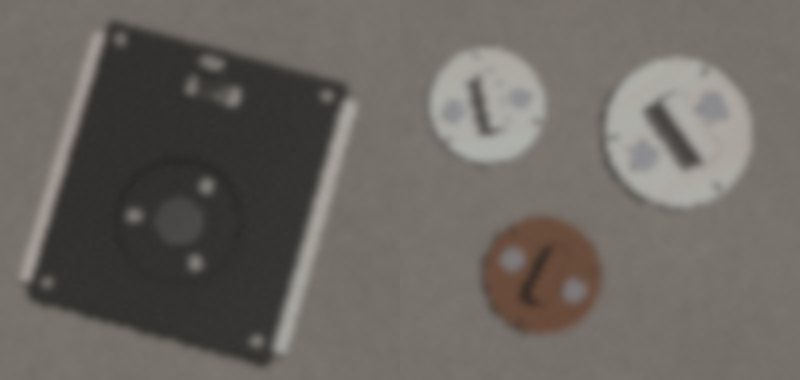

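View pics/c2.png

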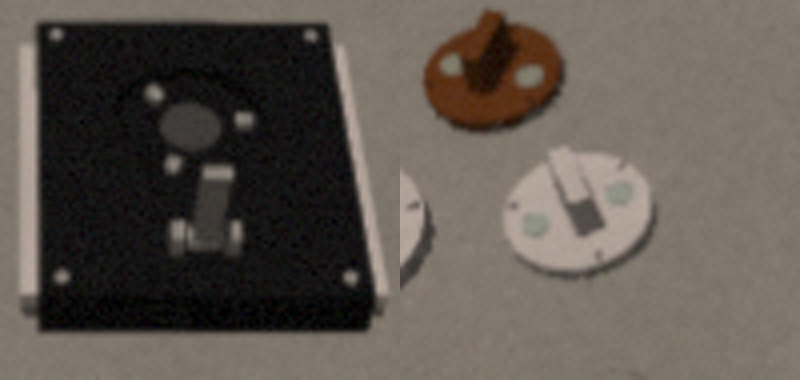

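The crops show the pad at c1 (180,221) and three keys at (207,186), (134,216) and (196,263). The insert's rim marks in c2 are at (515,205), (622,165) and (600,255). I'll measure these.

```bash
cat >> h.py <<'E'
def cen(g,u,v,r=3,bright=True):
    u0,v0=int(round(u)),int(round(v)); p=g[v0-r:v0+r+1,u0-r:u0+r+1].astype(float)
    w=p-np.median(p) if bright else np.median(p)-p
    w=np.clip(w-0.3*w.max(),0,None); Y,X=np.mgrid[v0-r:v0+r+1,u0-r:u0+r+1]
    return (w*X).sum()/w.sum(),(w*Y).sum()/w.sum()
E
python3 - <<'E'
from h import *
G={n:cv2.cvtColor(np.load(f"pics/{n}0.npz")['im'],cv2.COLOR_RGB2GRAY) for n in("top","scene")}
C={"top":lambda x,y:(245+x/4-.4,158+y/4-.4),"scene":lambda x,y:(320+x/4-.4,175+y/4-.4),"I":lambda x,y:(185+(x-400)/4-.4,180+y/4-.4),"T":lambda x,y:(380+(x-400)/4-.4,195+y/4-.4)}
for n,ks,pad in(("top",[(207,186),(134,216),(196,263)],(180,221)),("scene",[(153,93),(244,120),(173,163)],(190,127))):
    P=np.array([onz(n,*cen(G[n],*C[n](*k)),.030) for k in ks])[:,:2]
    c=P.mean(0); print(n,"keys",P.round(4),"centre",c,"pad",onz(n,*C[n](*pad),.0295)[:2])
    print(np.linalg.norm(P-c,axis=1),np.degrees(np.arctan2(*(P-c).T[::-1])))
# insert marks
for n,k,ms in(("scene","I",[(515,205),(622,165),(600,255)]),("top","T",[(478,52),(538,121),(450,160)])):
    P=np.array([onz(n,*cen(G[n],*C[k](*m),2,False),.012) for m in ms])[:,:2]; 
    # circle thru 3 marks
    A=np.c_[2*P,np.ones(3)]; s=np.linalg.solve(A,(P**2).sum(1)); c=s[:2]
    print(n,"marks",P.round(4),c,np.sqrt(s[2]+c@c),np.degrees(np.arctan2(*(P-c).T[::-1])), np.degrees(np.arctan2(*(P-[.4965,-.2195]).T[::-1])))
E=[onz("scene",*C["I"](*p),.046)[:2] for p in((561,151),(580,203))]; print("blade top",E,np.mean(E,0),np.degrees(np.arctan2(*(E[1]-E[0])[::-1])))
# clamp: screws on stage in scene/top, cheeks, tip
for n,sc in(("top",[(121,40),(327,97),(257,341),(47,283)]),("scene",[(57,34),(311,34),(350,277),(62,275)])):
    P=np.array([onz(n,*cen(G[n],*C[n](*k),2),.037) for k in sc])[:,:2]; print(n,"screws",P.round(4),P.mean(0))
ck=[onz("top",*C["top"](*p),.05)[:2] for p in((191,86),(235,98))]; print("cheeks",ck)
ck=[onz("scene",*C["scene"](*p),.05)[:2] for p in((178,226),(235,228))]; print("cheeks sc",ck)
print("bar end",onz("scene",*C["scene"](218,172),.113),onz("top",*C["top"](212,62),.113))
E
```

```text
top keys [[0.5534 0.1006]
 [0.532  0.1555]
 [0.4949 0.1096]] centre [0.52672431 0.12190558] pad [0.52695852 0.12073969]
[0.03410112 0.03402202 0.03416252] [ -38.64923766   81.15472277 -158.86204249]
scene keys [[0.4929 0.109 ]
 [0.5289 0.1544]
 [0.5512 0.0998]] centre [0.52431595 0.12105021] pad [0.52572737 0.12033092]
[0.03367181 0.03364137 0.03429311] [-159.0483414    82.20685373  -38.37697164]
scene marks [[ 0.4805 -0.2576]
 [ 0.4654 -0.1859]
 [ 0.5378 -0.2096]] [ 0.49528011 -0.21708252] 0.043152371776128295 [-110.0799668   133.77413452    9.93158279] [-112.81877869  132.78267546   13.43202282]
top marks [[ 0.5431 -0.2118]
 [ 0.4817 -0.2617]
 [ 0.4598 -0.1871]] [ 0.49625476 -0.21689051] 0.04714811573362725 [   6.24645665 -107.9427226   140.7358246 ] [   9.42521142 -109.27074457  138.55549094]
blade top [array([ 0.47749309, -0.22105404]), array([ 0.52001845, -0.21576784])] [ 0.49875577 -0.21841094] 7.085909035175246
top screws [[0.6676 0.1652]
 [0.6196 0.0078]
 [0.4347 0.0636]
 [0.4815 0.221 ]] [0.55084955 0.11442122]
scene screws [[0.4317 0.0632]
 [0.4791 0.2201]
 [0.665  0.1642]
 [0.6182 0.0075]] [0.54851172 0.11378231]
cheeks [array([0.62670885, 0.10988488]), array([0.61672675, 0.07674782])]
cheeks sc [array([0.61202569, 0.07870291]), array([0.62259532, 0.10939678])]
bar end [0.6292376  0.08996736 0.113     ] [0.63113178 0.08935955 0.113     ]
```

Call:
servo_tool --increments '[{"rz": -7},{"rz": -7},{"rz": -7},{"rz": -7},{"tx": 0.78,"ty": 4.0,"claw": 0.6}]'

```text
invalid input
```

Call:
servo_tool --increments '[{"rx": 0,"ry": 0,"rz": -7,"tx": 0,"ty": 0,"tz": 0,"claw": 0.6},{"rx": 0,"ry": 0,"rz": -7,"tx": 0,"ty": 0,"tz": 0,"claw": 0.6},{"rx": 0,"ry": 0,"rz": -7,"tx": 0,"ty": 0,"tz": 0,"claw": 0.6},{"rx": 0,"ry": 0,"rz": -7,"tx": 0,"ty": 0,"tz": 0,"claw": 0.6},{"rx": 0,"ry": 0,"rz": 0,"tx": 0.78,"ty": 4,"tz": 0,"claw": 0.6}]'

```text
t: 0.52
ee_pos: [0.2168, 0.5564, 0.2204]
tool_rot: [0.997, 0.082, 0.0, -0.0]
wrist_force: [0.8, 1.1, 0.1]
width: 0.0618
grip_force: 0.0
```

Call:
servo_tool --increments '[{"rx": 0,"ry": 0,"rz": 0,"tx": 0.78,"ty": 4.0,"tz": 0,"claw": 0.6},{"rx": 0,"ry": 0,"rz": 0,"tx": 0.78,"ty": 4.0,"tz": 0,"claw": 0.6},{"rx": 0,"ry": 0,"rz": 0,"tx": 0.78,"ty": 4.0,"tz": 0,"claw": 0.6},{"rx": 0,"ry": 0,"rz": 0,"tx": 0.78,"ty": 4.0,"tz": 0,"claw": 0.6},{"rx": 0,"ry": 0,"rz": 0,"tx": 0.78,"ty": 4.0,"tz": 0,"claw": 0.6}]'

```text
t: 0.93
ee_pos: [0.2877, 0.3586, 0.2222]
tool_rot: [0.997, 0.078, -0.0, 0.0]
wrist_force: [1.1, 0.2, 0.8]
width: 0.0524
grip_force: 0.0
```

Call:
servo_tool --increments '[{"rx": 0,"ry": 0,"rz": 0,"tx": 0.78,"ty": 4.0,"tz": 0,"claw": 0.6},{"rx": 0,"ry": 0,"rz": 0,"tx": 0.78,"ty": 4.0,"tz": 0,"claw": 0.6},{"rx": 0,"ry": 0,"rz": 0,"tx": 0.78,"ty": 4.0,"tz": 0,"claw": 0.6},{"rx": 0,"ry": 0,"rz": 0,"tx": 0.78,"ty": 4.0,"tz": 0,"claw": 0.6},{"rx": 0,"ry": 0,"rz": 0,"tx": 0.78,"ty": 4.0,"tz": 0,"claw": 0.6}]'

```text
t: 1.35
ee_pos: [0.357, 0.1673, 0.2225]
tool_rot: [0.997, 0.078, 0.0, -0.0]
wrist_force: [0.8, -0.3, 0.5]
width: 0.0522
grip_force: 0.0
```

Call:
servo_tool --increments '[{"rx": 0,"ry": 0,"rz": 0,"tx": 0.78,"ty": 4.0,"tz": 0,"claw": 0.6},{"rx": 0,"ry": 0,"rz": 0,"tx": 0.78,"ty": 4.0,"tz": 0,"claw": 0.6},{"rx": 0,"ry": 0,"rz": 0,"tx": 0.78,"ty": 4.0,"tz": 0,"claw": 0.6},{"rx": 0,"ry": 0,"rz": 0,"tx": 0.78,"ty": 4.0,"tz": 0,"claw": 0.6},{"rx": 0,"ry": 0,"rz": 0,"tx": 0.78,"ty": 4.0,"tz": 0,"claw": 0.6}]'

```text
t: 1.77
ee_pos: [0.4267, -0.0242, 0.2226]
tool_rot: [0.997, 0.078, 0.0, -0.0]
wrist_force: [0.6, 0.9, 0.2]
width: 0.0524
grip_force: 0.0
```

Call:
servo_tool --increments '[{"rx": 0,"ry": 0,"rz": 0,"tx": 0.78,"ty": 4.0,"tz": 0,"claw": 0.6},{"rx": 0,"ry": 0,"rz": 0,"tx": 0.78,"ty": 4.0,"tz": 0,"claw": 0.6},{"rx": 0,"ry": 0,"rz": 0,"tx": 0.78,"ty": 4.0,"tz": 0,"claw": 0.6},{"rx": 0,"ry": 0,"rz": 0,"tx": 0.78,"ty": 4.0,"tz": 0,"claw": 0.6},{"rx": 0,"ry": 0,"rz": 0,"tx": 0.78,"ty": 4.0,"tz": 0,"claw": 0.6}]'

```text
t: 2.18
ee_pos: [0.4964, -0.2158, 0.2221]
tool_rot: [0.997, 0.078, -0.0, -0.0]
wrist_force: [1.0, 1.3, -0.0]
width: 0.0523
grip_force: 0.0
```

Call:
servo_tool --increments '[{"rx": 0,"ry": 0,"rz": 0,"tx": 0,"ty": 0,"tz": 3,"claw": 0.6},{"rx": 0,"ry": 0,"rz": 0,"tx": 0,"ty": 0,"tz": 3,"claw": 0.6},{"rx": 0,"ry": 0,"rz": 0,"tx": 0,"ty": 0,"tz": 3,"claw": 0.6},{"rx": 0,"ry": 0,"rz": 0,"tx": 0,"ty": 0,"tz": 3,"claw": 0.6},{"rx": 0,"ry": 0,"rz": 0,"tx": 0,"ty": 0,"tz": 0,"claw": 0.6}]'

```text
t: 2.6
ee_pos: [0.4915, -0.2128, 0.0964]
tool_rot: [0.997, 0.077, -0.007, -0.002]
wrist_force: [-0.4, 0.7, 0.1]
width: 0.0519
grip_force: 0.0
```

Run:
```python
from h import *
im,d=look("scene"); np.savez("pics/s1.npz",im=im,d=d)
cv2.imwrite("pics/s1.png",cv2.resize(im[150:290,150:330,::-1],None,fx=4,fy=4,interpolation=cv2.INTER_CUBIC))
s=read_state(); p=s['ee_pos']; print(p,s['tool_rot'],s['wrist_force'],proj("scene",p), [proj("scene",[.497,-.2192,z]) for z in(.012,.046)])
```

```text
[ 0.49377354 -0.21342129  0.0996266 ] [ 9.96978168e-01  7.75703977e-02 -4.05862453e-03 -9.45627538e-04] [ 0.26063439 -0.66033364  1.3887115 ] [225.11070589 206.38239205] [array([229.14392176, 232.35844155]), array([226.7513114 , 223.27789974])]
```

View pics/s1.png

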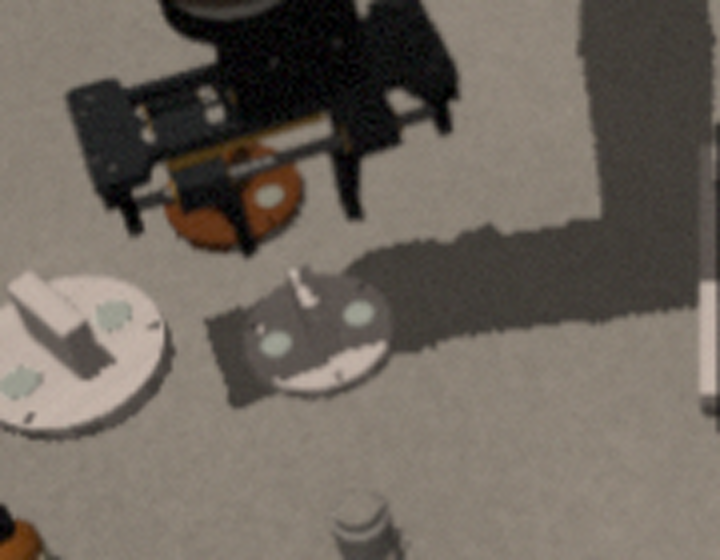

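The close-up shows the fingertips at crop (248,248) and (355,212), straddling the blade top at about (303,287). The TCP projection agrees to 1 px, so I descend.

Call:
servo_tool --increments '[{"rx": 0,"ry": 0,"rz": 0,"tx": 0,"ty": 0.3,"tz": 2.5,"claw": 0.6},{"rx": 0,"ry": 0,"rz": 0,"tx": 0,"ty": 0,"tz": 2.5,"claw": 0.6},{"rx": 0,"ry": 0,"rz": 0,"tx": 0,"ty": 0,"tz": 2,"claw": 0.6},{"rx": 0,"ry": 0,"rz": 0,"tx": 0,"ty": 0,"tz": 0.5,"claw": 0.6},{"rx": 0,"ry": 0,"rz": 0,"tx": 0,"ty": 0,"tz": 0,"claw": 0.6}]'

```text
t: 3.07
ee_pos: [0.4972, -0.2167, 0.0279]
tool_rot: [0.997, 0.078, -0.0, 0.0]
wrist_force: [0.9, -0.2, 0.2]
width: 0.0521
grip_force: 0.0
```

Call:
servo_tool --increments '[{"rx": 0,"ry": 0,"rz": 0,"tx": 0,"ty": 0,"tz": 0,"claw": 0.6},{"rx": 0,"ry": 0,"rz": 0,"tx": 0,"ty": 0,"tz": 0,"claw": 0.6},{"rx": 0,"ry": 0,"rz": 0,"tx": 0,"ty": 0,"tz": 0,"claw": 0.6}]'

```text
t: 3.32
ee_pos: [0.4982, -0.2168, 0.0294]
tool_rot: [0.997, 0.078, 0.002, 0.0]
wrist_force: [-0.6, 0.7, 0.6]
width: 0.0521
grip_force: 0.0
```

Call:
servo_tool --increments '[{"rx": 0,"ry": 0,"rz": 0,"tx": 0,"ty": 0.2,"tz": 0.6,"claw": 0.6},{"rx": 0,"ry": 0,"rz": 0,"tx": 0,"ty": 0,"tz": 0.5,"claw": 0.6},{"rx": 0,"ry": 0,"rz": 0,"tx": 0,"ty": 0,"tz": 0,"claw": 0.4},{"rx": 0,"ry": 0,"rz": 0,"tx": 0,"ty": 0,"tz": 0,"claw": 0.3},{"rx": 0,"ry": 0,"rz": 0,"tx": 0,"ty": 0,"tz": 0,"claw": 0.2}]'

```text
t: 3.73
ee_pos: [0.4971, -0.2187, 0.0164]
tool_rot: [0.997, 0.078, -0.0, -0.0]
wrist_force: [0.1, -0.1, 0.3]
width: 0.0396
grip_force: 0.0
```

Call:
servo_tool --increments '[{"rx": 0,"ry": 0,"rz": 0,"tx": 0,"ty": 0,"tz": 0,"claw": 0.1},{"rx": 0,"ry": 0,"rz": 0,"tx": 0,"ty": 0,"tz": 0,"claw": 0},{"rx": 0,"ry": 0,"rz": 0,"tx": 0,"ty": 0,"tz": 0,"claw": 0},{"rx": 0,"ry": 0,"rz": 0,"tx": 0,"ty": 0,"tz": 0,"claw": 0}]'

```text
t: 4.07
ee_pos: [0.4972, -0.2186, 0.0166]
tool_rot: [0.997, 0.078, 0.0, -0.0]
wrist_force: [0.1, -0.6, 0.4]
width: 0.0136
grip_force: 30.6
```

Call:
servo_tool --increments '[{"rx": 0,"ry": 0,"rz": 0,"tx": 0,"ty": 0,"tz": -1,"claw": 0},{"rx": 0,"ry": 0,"rz": 0,"tx": 0,"ty": 0,"tz": -3,"claw": 0},{"rx": 0,"ry": 0,"rz": 0,"tx": 0,"ty": 0,"tz": -4,"claw": 0},{"rx": 0,"ry": 0,"rz": 0,"tx": 0,"ty": 0,"tz": -4,"claw": 0},{"rx": 0,"ry": 0,"rz": 0,"tx": 0,"ty": 0,"tz": -2,"claw": 0}]'

```text
t: 4.48
ee_pos: [0.4991, -0.2193, 0.1622]
tool_rot: [0.997, 0.078, 0.004, 0.001]
wrist_force: [0.2, -0.6, -0.7]
width: 0.0138
grip_force: 30.0
```

Call:
servo_tool --increments '[{"rx": 0,"ry": 0,"rz": 0,"tx": 0.4,"ty": -1.6,"tz": 0,"claw": 0},{"rx": 0,"ry": 0,"rz": 0,"tx": 0.8,"ty": -3.3,"tz": 0,"claw": 0},{"rx": 0,"ry": 0,"rz": 0,"tx": 0.8,"ty": -3.3,"tz": 0,"claw": 0},{"rx": 0,"ry": 0,"rz": 0,"tx": 0.8,"ty": -3.3,"tz": 0,"claw": 0},{"rx": 0,"ry": 0,"rz": 0,"tx": 0.8,"ty": -3.3,"tz": 0,"claw": 0}]'

```text
t: 4.9
ee_pos: [0.5091, -0.0655, 0.1571]
tool_rot: [0.997, 0.077, 0.0, -0.0]
wrist_force: [1.0, -0.1, -1.3]
width: 0.0139
grip_force: 30.0
```

Call:
servo_tool --increments '[{"rx": 0,"ry": 0,"rz": 0,"tx": 0.8,"ty": -3.3,"tz": 0,"claw": 0},{"rx": 0,"ry": 0,"rz": 0,"tx": 0.8,"ty": -3.3,"tz": 0,"claw": 0},{"rx": 0,"ry": 0,"rz": 0,"tx": 0.8,"ty": -3.3,"tz": 0,"claw": 0},{"rx": 0,"ry": 0,"rz": 0,"tx": 0.8,"ty": -3.3,"tz": 0,"claw": 0},{"rx": 0,"ry": 0,"rz": 0,"tx": 0.8,"ty": -3.3,"tz": 0,"claw": 0}]'

```text
t: 5.32
ee_pos: [0.523, 0.1039, 0.1571]
tool_rot: [0.997, 0.078, -0.0, -0.0]
wrist_force: [0.9, -0.3, -1.9]
width: 0.014
grip_force: 30.0
```

Call:
servo_tool --increments '[{"rx": 0,"ry": 0,"rz": 6.8,"tx": 0,"ty": 0,"tz": 0,"claw": 0},{"rx": 0,"ry": 0,"rz": 6.8,"tx": 0,"ty": 0,"tz": 0,"claw": 0},{"rx": 0,"ry": 0,"rz": 6.8,"tx": 0,"ty": 0,"tz": 0,"claw": 0},{"rx": 0,"ry": 0,"rz": 6.8,"tx": 0,"ty": 0,"tz": 0,"claw": 0},{"rx": 0,"ry": 0,"rz": 6.8,"tx": 0,"ty": 0,"tz": 0,"claw": 0}]'

```text
t: 5.73
ee_pos: [0.5231, 0.1024, 0.1569]
tool_rot: [0.976, -0.22, -0.0, 0.0]
wrist_force: [-0.5, 0.3, -1.5]
width: 0.0141
grip_force: 30.0
```

Call:
servo_tool --increments '[{"rx": 0,"ry": 0,"rz": 6.8,"tx": 0,"ty": 0,"tz": 0,"claw": 0},{"rx": 0,"ry": 0,"rz": 6.8,"tx": 0,"ty": 0,"tz": 0,"claw": 0},{"rx": 0,"ry": 0,"rz": 0,"tx": 0,"ty": 0,"tz": 2,"claw": 0},{"rx": 0,"ry": 0,"rz": 0,"tx": 0,"ty": 0,"tz": 0,"claw": 0},{"rx": 0,"ry": 0,"rz": 0,"tx": 0,"ty": 0,"tz": 0,"claw": 0}]'

```text
t: 6.15
ee_pos: [0.5226, 0.1018, 0.1361]
tool_rot: [0.944, -0.331, -0.001, 0.001]
wrist_force: [0.4, -0.3, -2.0]
width: 0.0135
grip_force: 30.0
```

Run:
```python
from h import *
im,d=look("scene"); np.savez("pics/s2.npz",im=im,d=d)
cv2.imwrite("pics/s2.png",cv2.resize(im[130:275,280:460,::-1],None,fx=4,fy=4,interpolation=cv2.INTER_CUBIC))
s=read_state(); p=s['ee_pos']; q=s['tool_rot']; print(p,q,np.degrees(2*np.arctan2(q[1],q[0])),s['wrist_force'],s['moment'],proj("scene",p))
```

```text
[0.52343214 0.10217431 0.13687146] [ 9.43694051e-01 -3.30819232e-01 -1.72615072e-04  3.79436043e-04] -38.63701764192061 [ 0.66272758  0.39499655 -1.32962739] [ 0.02766534 -0.02139944  0.02476117] [363.16350122 175.66608865]
```

View pics/s2.png

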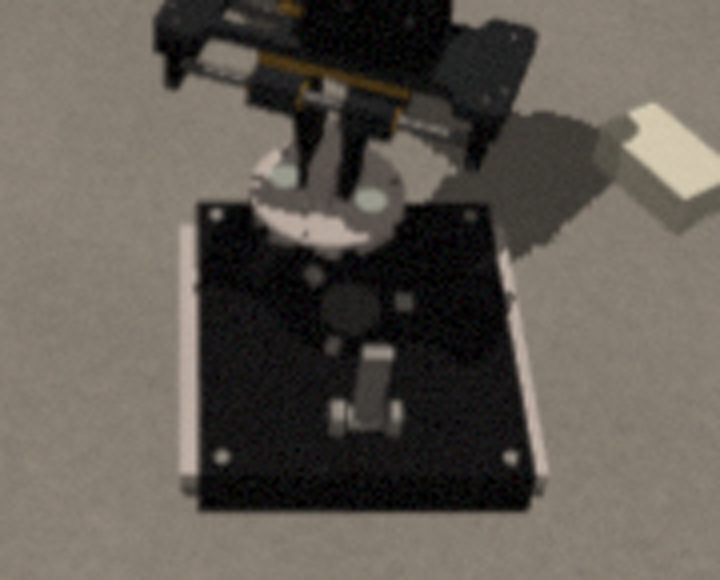

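The insert hangs at crop (325,195), with the rim mark at (304,234), and the well keys and clamp are clear below. I check the insert's offset in the hand from the rim marks.

Run:
```python
from h import *
im=np.load("pics/s2.npz")['im']; g=cv2.cvtColor(im,cv2.COLOR_RGB2GRAY)
p=np.array([.52343,.10217,.13687]); top=p[2]-.0166+.012
f=lambda x,y:(280+x/4-.4,130+y/4-.4)
m=onz("scene",*cen(g,*f(304,234),2,False),top); print("mark",m-p, np.degrees(np.arctan2(*(m-p)[1::-1])),np.hypot(*(m-p)[:2]))
t=np.linspace(0,2*np.pi,200)
for e in(-.003,0,.003):
    h=np.radians(-38.6); c=p[:2]+e*np.array([np.cos(h),np.sin(h)])
    P=np.array([proj("scene",[c[0]+.0445*np.cos(a),c[1]+.0445*np.sin(a),top]) for a in t]); print(e,"crop L,R,T,B",(P[:,0].min()-279.6)*4,(P[:,0].max()-279.6)*4,(P[:,1].min()-129.6)*4,(P[:,1].max()-129.6)*4)
    print([((proj("scene",[c[0]+.043*np.cos(h+k),c[1]+.043*np.sin(h+k),top])-[279.6,129.6])*4).round(1) for k in(0,2.0944,-2.0944)])
# bright rim extents: print rows near left and bottom
for r in(178,180): print(r,g[r,338:350],g[r,376:388])
for c in(352,360): print(c,g[180:198,c])
```

```text
mark [ 0.03224822 -0.03116517 -0.0046    ] -44.02152829999972 0.044846576207672365
-0.003 crop L,R,T,B 257.4230428089868 413.3549150388369 134.41709625551323 242.4920511567767
[array([311. , 236.4]), array([408.7, 179.8]), array([286.3, 146.4])]
0 crop L,R,T,B 255.61923946447655 411.85952972042446 137.58488131913668 246.09189337191242
[array([309.2, 240. ]), array([407.2, 183.1]), array([284.6, 149.6])]
0.003 crop L,R,T,B 253.8081947175533 410.3580129884433 140.76506539868944 249.70659495794757
[array([307.5, 243.6]), array([405.7, 186.5]), array([282.9, 152.9])]
178 [129 133 127 128 103  91  84  82  80  80  84  84] [105  85  81  82  88 109 129 127 129 131 127 120]
180 [ 80  81  79  78  76 126 106  92  89  84  82  83] [125  95  83  85  86  87  94  99  98  97  66  55]
352 [ 82  83  93 134 170 170 172 171 151 112  80  52  21  17  13   4   0   8]
360 [ 83  86  92 122 160 168 173 173 172 172 158 122  84  57  29  11  20  31]
```

Call:
servo_tool --increments '[{"rx": 0,"ry": 0,"rz": 0,"tx": -0.5,"ty": -0.9,"tz": 1,"claw": 0},{"rx": 0,"ry": 0,"rz": 0,"tx": -0.6,"ty": -0.9,"tz": 2,"claw": 0},{"rx": 0,"ry": 0,"rz": 0,"tx": 0,"ty": 0,"tz": 2,"claw": 0},{"rx": 0,"ry": 0,"rz": 0,"tx": 0,"ty": 0,"tz": 0.7,"claw": 0},{"rx": 0,"ry": 0,"rz": 0,"tx": 0,"ty": 0,"tz": 0,"claw": 0}]'

```text
t: 6.62
ee_pos: [0.5251, 0.1231, 0.0778]
tool_rot: [0.944, -0.331, -0.002, 0.002]
wrist_force: [0.0, -0.7, -2.0]
width: 0.0141
grip_force: 30.0
```

Call:
servo_tool --increments '[{"rx": 0,"ry": 0,"rz": 0,"tx": 0,"ty": 0,"tz": 0,"claw": 0},{"rx": 0,"ry": 0,"rz": 0,"tx": 0,"ty": 0,"tz": 0,"claw": 0}]'

```text
t: 6.78
ee_pos: [0.5273, 0.1237, 0.0807]
tool_rot: [0.944, -0.331, 0.001, -0.001]
wrist_force: [-0.5, 0.5, -1.0]
width: 0.0139
grip_force: 30.0
```

Run:
```python
from h import *
im,d=look("scene"); np.savez("pics/s3.npz",im=im,d=d)
cv2.imwrite("pics/s3.png",cv2.resize(im[160:270,310:430,::-1],None,fx=5,fy=5,interpolation=cv2.INTER_CUBIC))
s=read_state(); p=s['ee_pos']; q=s['tool_rot']; print(p,np.degrees(2*np.arctan2(q[1],q[0])),q,s['wrist_force'],s['moment'],proj("scene",p))
c=p[:2]; top=p[2]-.0166+.012; t=np.linspace(0,2*np.pi,200)
P=(np.array([proj("scene",[c[0]+.0445*np.cos(a),c[1]+.0445*np.sin(a),top]) for a in t])-[309.6,159.6])*5; print("LRTB",P.min(0),P.max(0)); h=np.radians(-38.6)
print([((proj("scene",[c[0]+.043*np.cos(h+k),c[1]+.043*np.sin(h+k),top])-[309.6,159.6])*5).round(1) for k in(0,2.0944,-2.0944)], (proj("scene",p)-[309.6,159.6])*5)
```

```text
[0.52724515 0.12367331 0.08084446] -38.661285181156686 [ 9.43623226e-01 -3.31018813e-01  9.69736352e-04 -9.00902152e-04] [-0.15652357  0.37930399 -1.8122618 ] [ 0.05423401 -0.07800489  0.01328817] [370.42957026 192.04620041]
LRTB [210.01861214 103.65128805] [396.85724979 238.30154263]
[array([275.2, 230.8]), array([391. , 160.2]), array([243.8, 118.7])] [304.1478513  162.23100207]
```

View pics/s3.png

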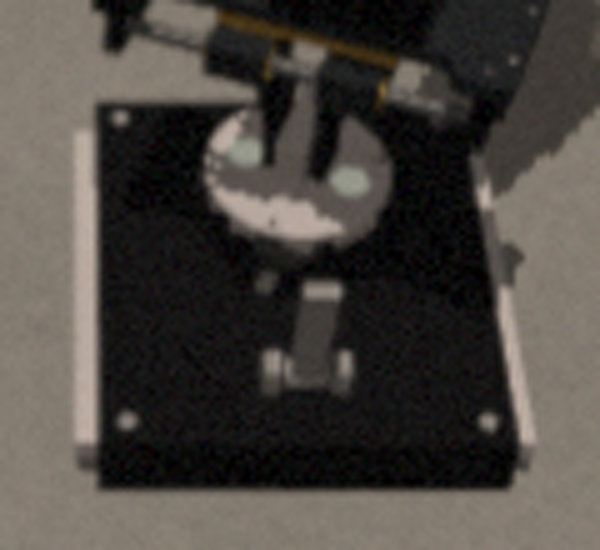

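Against the black stage, the disc outline runs from about L 203 to R 393 and B 240 in the crop. That is about 1 px left of the prediction. I fit it as a circle on its plane, and do the same for the well pad.

Run:
```python
from h import *
from scipy.optimize import least_squares
from scipy.ndimage import map_coordinates
def fit(S,c0,z,R,angs,n="scene",lo=-.008,hi=.008):
    g=cv2.GaussianBlur(cv2.cvtColor(S,cv2.COLOR_RGB2GRAY).astype(np.float32),(0,0),.7); pts=[]
    rs=np.arange(R+lo,R+hi,.0004)
    for a in np.radians(angs):
        uv=np.array([proj(n,[c0[0]+r*np.cos(a),c0[1]+r*np.sin(a),z]) for r in rs])
        v=map_coordinates(g,[uv[:,1],uv[:,0]],order=1); r=rs[np.argmin(np.gradient(v))]
        pts.append([c0[0]+r*np.cos(a),c0[1]+r*np.sin(a)])
    pts=np.array(pts); f=least_squares(lambda x:np.hypot(*(pts-x).T)-R,c0,loss="soft_l1",f_scale=.001); print(f.x,np.sort(abs(f.fun)).round(4)[::6])
    f=least_squares(lambda x:np.hypot(*(pts-x[:2]).T)-x[2],[*c0,R],loss="soft_l1",f_scale=.001); print(" free R",f.x)
S=np.load("pics/s3.npz")['im']; p=np.array([.52725,.12367,.08084])
A=list(range(-130,-60,4))+list(range(50,110,4))
print("disc LR"); fit(S,p[:2],p[2]-.0046,.0445,A)
print("disc all front"); fit(S,p[:2],p[2]-.0046,.0445,range(-130,110,4))
S0=np.load("pics/scene0.npz")['im']; print("pad"); fit(S0,[.5257,.1205],.0295,.019,range(0,360,8),lo=-.005,hi=.005)
print("pad top"); fit(np.load("pics/top0.npz")['im'],[.5268,.1210],.0295,.019,range(0,360,8),"top",-.005,.005)
```

```text
disc LR
[0.5264641  0.12079585] [0.     0.0002 0.0004 0.0007 0.001  0.0012]
 free R [0.5262925  0.12083457 0.04478957]
disc all frontTraceback (most recent call last):
  File "<stdin>", line 16, in <module>
  File "<stdin>", line 8, in fit
  File "h.py", line 15, in proj
    c=eyes.calibration(n); K=np.array(c["camera_matrix"]); T=np.array(c["camera_from_world"])
ValueError: time passes only in moves, steps and waits
```

```bash
sed -i 's/^from station.*/&\nimport functools\nCAL={}\ndef calib(n):\n    if n not in CAL: CAL[n]=eyes.calibration(n)\n    return CAL[n]/; s/c=eyes.calibration(n);/c=calib(n);/' h.py
python3 - <<'E'
from h import *
from scipy.optimize import least_squares
from scipy.ndimage import map_coordinates
def fit(S,c0,z,R,angs,n="scene",lo=-.008,hi=.008):
    g=cv2.GaussianBlur(cv2.cvtColor(S,cv2.COLOR_RGB2GRAY).astype(np.float32),(0,0),.7); pts=[]
    rs=np.arange(R+lo,R+hi,.0004)
    for a in np.radians(angs):
        uv=np.array([proj(n,[c0[0]+r*np.cos(a),c0[1]+r*np.sin(a),z]) for r in rs])
        v=map_coordinates(g,[uv[:,1],uv[:,0]],order=1); r=rs[np.argmin(np.gradient(v))]
        pts.append([c0[0]+r*np.cos(a),c0[1]+r*np.sin(a)])
    pts=np.array(pts)
    f=least_squares(lambda x:np.hypot(*(pts-x[:2]).T)-x[2],[*c0,R],loss="soft_l1",f_scale=.001); print(" free R",f.x,np.median(abs(f.fun)))
S0=np.load("pics/scene0.npz")['im']; print("pad"); fit(S0,[.5257,.1205],.0295,.019,range(0,360,8),lo=-.005,hi=.005)
print("pad top"); fit(np.load("pics/top0.npz")['im'],[.5268,.1210],.0295,.019,range(0,360,8),"top",-.005,.005)
E
```

```text
pad
 free R [0.52520426 0.12065498 0.01898263] 0.0005740695518658273
pad top
 free R [0.52705493 0.12142244 0.01784829] 0.00043993722153387593
```

Call:
servo_tool --increments '[{"rx": 0,"ry": 0,"rz": 0,"tx": -0.1,"ty": 0.05,"tz": 0.8,"claw": 0},{"rx": 0,"ry": 0,"rz": 0,"tx": 0,"ty": 0,"tz": 0.8,"claw": 0},{"rx": 0,"ry": 0,"rz": 0,"tx": 0,"ty": 0,"tz": 0.5,"claw": 0},{"rx": 0,"ry": 0,"rz": 0,"tx": 0,"ty": 0,"tz": 0.1,"claw": 0},{"rx": 0,"ry": 0,"rz": 0,"tx": 0,"ty": 0,"tz": 0,"claw": 0}]'

```text
t: 7.25
ee_pos: [0.5248, 0.1232, 0.0568]
tool_rot: [0.944, -0.331, -0.001, 0.001]
wrist_force: [0.2, 0.5, -1.6]
width: 0.0141
grip_force: 30.0
```

Call:
servo_tool --increments '[{"rx": 0,"ry": 0,"rz": 0,"tx": 0,"ty": 0,"tz": 0.05,"claw": 0},{"rx": 0,"ry": 0,"rz": 0,"tx": 0,"ty": 0,"tz": 0.05,"claw": 0},{"rx": 0,"ry": 0,"rz": 0,"tx": 0,"ty": 0,"tz": 0.05,"claw": 0},{"rx": 0,"ry": 0,"rz": 0,"tx": 0,"ty": 0,"tz": 0.05,"claw": 0},{"rx": 0,"ry": 0,"rz": 0,"tx": 0,"ty": 0,"tz": 0.05,"claw": 0}]'

```text
t: 7.67
ee_pos: [0.5253, 0.1236, 0.0552]
tool_rot: [0.944, -0.331, 0.0, -0.0]
wrist_force: [-0.3, -0.2, -2.2]
width: 0.0138
grip_force: 30.0
```

Call:
servo_tool --increments '[{"rx": 0,"ry": 0,"rz": 0,"tx": 0.05,"ty": -0.03,"tz": 0.05,"claw": 0},{"rx": 0,"ry": 0,"rz": 0,"tx": 0,"ty": 0,"tz": 0.05,"claw": 0},{"rx": 0,"ry": 0,"rz": 0,"tx": 0,"ty": 0,"tz": 0.05,"claw": 0},{"rx": 0,"ry": 0,"rz": 0,"tx": 0,"ty": 0,"tz": 0.05,"claw": 0},{"rx": 0,"ry": 0,"rz": 0,"tx": 0,"ty": 0,"tz": 0.05,"claw": 0}]'

```text
t: 8.08
ee_pos: [0.5258, 0.1234, 0.0525]
tool_rot: [0.944, -0.331, -0.0, 0.0]
wrist_force: [0.6, -0.0, -2.1]
width: 0.0139
grip_force: 30.0
```

Call:
servo_tool --increments '[{"rx": 0,"ry": 0,"rz": 0,"tx": 0,"ty": 0,"tz": 0.04,"claw": 0},{"rx": 0,"ry": 0,"rz": 0,"tx": 0,"ty": 0,"tz": 0.04,"claw": 0},{"rx": 0,"ry": 0,"rz": 0,"tx": 0,"ty": 0,"tz": 0.04,"claw": 0},{"rx": 0,"ry": 0,"rz": 0,"tx": 0,"ty": 0,"tz": 0.04,"claw": 0},{"rx": 0,"ry": 0,"rz": 0,"tx": 0,"ty": 0,"tz": 0.04,"claw": 0}]'

```text
t: 8.5
ee_pos: [0.5258, 0.1235, 0.0505]
tool_rot: [0.944, -0.331, 0.0, -0.0]
wrist_force: [-0.5, -0.3, -1.6]
width: 0.0142
grip_force: 30.0
```

Call:
servo_tool --increments '[{"rx": 0,"ry": 0,"rz": 0,"tx": 0,"ty": 0,"tz": 0.04,"claw": 0},{"rx": 0,"ry": 0,"rz": 0,"tx": 0,"ty": 0,"tz": 0.03,"claw": 0},{"rx": 0,"ry": 0,"rz": 0,"tx": 0,"ty": 0,"tz": 0.03,"claw": 0},{"rx": 0,"ry": 0,"rz": 0,"tx": 0,"ty": 0,"tz": 0.03,"claw": 0},{"rx": 0,"ry": 0,"rz": 0,"tx": 0,"ty": 0,"tz": 0.03,"claw": 0}]'

```text
t: 8.92
ee_pos: [0.5258, 0.1235, 0.0489]
tool_rot: [0.944, -0.331, 0.0, -0.0]
wrist_force: [-0.1, -0.1, -1.8]
width: 0.014
grip_force: 30.0
```

Call:
servo_tool --increments '[{"rx": 0,"ry": 0,"rz": 0,"tx": 0,"ty": 0,"tz": 0.03,"claw": 0},{"rx": 0,"ry": 0,"rz": 0,"tx": 0,"ty": 0,"tz": 0.03,"claw": 0},{"rx": 0,"ry": 0,"rz": 0,"tx": 0,"ty": 0,"tz": 0.03,"claw": 0}]'

```text
t: 9.17
ee_pos: [0.5258, 0.1234, 0.048]
tool_rot: [0.944, -0.331, 0.0, 0.0]
wrist_force: [0.4, -0.0, -2.4]
width: 0.0138
grip_force: 30.0
```

Call:
servo_tool --increments '[{"rx": 0,"ry": 0,"rz": 0,"tx": 0,"ty": 0,"tz": 0.02,"claw": 0},{"rx": 0,"ry": 0,"rz": 0,"tx": 0,"ty": 0,"tz": 0.02,"claw": 0},{"rx": 0,"ry": 0,"rz": 0,"tx": 0,"ty": 0,"tz": 0.02,"claw": 0},{"rx": 0,"ry": 0,"rz": 0,"tx": 0,"ty": 0,"tz": 0.02,"claw": 0}]'

```text
t: 9.5
ee_pos: [0.5258, 0.1235, 0.0472]
tool_rot: [0.944, -0.331, 0.0, -0.0]
wrist_force: [-0.1, 0.6, -1.0]
width: 0.0136
grip_force: 30.0
```

Call:
servo_tool --increments '[{"rx": 0,"ry": 0,"rz": 0,"tx": 0,"ty": 0,"tz": 0.02,"claw": 0},{"rx": 0,"ry": 0,"rz": 0,"tx": 0,"ty": 0,"tz": 0.02,"claw": 0},{"rx": 0,"ry": 0,"rz": 0,"tx": 0,"ty": 0,"tz": 0.02,"claw": 0}]'

```text
t: 9.75
ee_pos: [0.5258, 0.1235, 0.0466]
tool_rot: [0.944, -0.331, -0.0, 0.0]
wrist_force: [0.1, 0.1, -1.4]
width: 0.0138
grip_force: 30.0
```

Call:
servo_tool --increments '[{"rx": 0,"ry": 0,"rz": 0,"tx": 0,"ty": 0,"tz": 0.02,"claw": 0},{"rx": 0,"ry": 0,"rz": 0,"tx": 0,"ty": 0,"tz": 0.02,"claw": 0},{"rx": 0,"ry": 0,"rz": 0,"tx": 0,"ty": 0,"tz": 0.02,"claw": 0},{"rx": 0,"ry": 0,"rz": 0,"tx": 0,"ty": 0,"tz": 0.02,"claw": 0}]'

```text
t: 10.08
ee_pos: [0.5258, 0.1235, 0.0461]
tool_rot: [0.944, -0.331, 0.0, 0.0]
wrist_force: [-1.1, -0.3, 1.5]
width: 0.0135
grip_force: 30.0
```

Call:
servo_tool --increments '[{"rx": 0,"ry": 0,"rz": 0,"tx": 0,"ty": 0,"tz": 0.02,"claw": 0},{"rx": 0,"ry": 0,"rz": 0,"tx": 0,"ty": 0,"tz": 0.02,"claw": 0}]'

```text
t: 10.25
ee_pos: [0.5258, 0.1235, 0.0461]
tool_rot: [0.944, -0.331, 0.0, 0.0]
wrist_force: [-2.7, 0.6, 4.6]
width: 0.0142
grip_force: 30.0
```

Call:
servo_tool --increments '[{"rx": 0,"ry": 0,"rz": 0,"tx": 0,"ty": 0,"tz": 0.02,"claw": 0},{"rx": 0,"ry": 0,"rz": 0,"tx": 0,"ty": 0,"tz": 0.01,"claw": 0},{"rx": 0,"ry": 0,"rz": 0,"tx": 0,"ty": 0,"tz": 0,"claw": 0}]'

```text
t: 10.5
ee_pos: [0.5258, 0.1235, 0.0455]
tool_rot: [0.944, -0.331, 0.0, -0.0]
wrist_force: [-2.5, -0.7, 3.9]
width: 0.0136
grip_force: 30.0
```

Call:
servo_tool --increments '[{"rx": 0,"ry": 0,"rz": 0,"tx": 0,"ty": 0,"tz": 0.02,"claw": 0},{"rx": 0,"ry": 0,"rz": 0,"tx": 0,"ty": 0,"tz": 0.02,"claw": 0},{"rx": 0,"ry": 0,"rz": 0,"tx": 0,"ty": 0,"tz": 0.02,"claw": 0},{"rx": 0,"ry": 0,"rz": 0,"tx": 0,"ty": 0,"tz": 0.02,"claw": 0},{"rx": 0,"ry": 0,"rz": 0,"tx": 0,"ty": 0,"tz": 0.02,"claw": 0}]'

```text
t: 10.92
ee_pos: [0.5258, 0.1235, 0.0441]
tool_rot: [0.944, -0.331, 0.0, 0.0]
wrist_force: [-1.2, -1.0, 4.8]
width: 0.0135
grip_force: 30.0
```

Call:
servo_tool --increments '[{"rx": 0,"ry": 0,"rz": 0,"tx": 0,"ty": 0,"tz": 0.02,"claw": 0},{"rx": 0,"ry": 0,"rz": 0,"tx": 0,"ty": 0,"tz": 0.02,"claw": 0},{"rx": 0,"ry": 0,"rz": 0,"tx": 0,"ty": 0,"tz": 0.02,"claw": 0},{"rx": 0,"ry": 0,"rz": 0,"tx": 0,"ty": 0,"tz": 0.02,"claw": 0},{"rx": 0,"ry": 0,"rz": 0,"tx": 0,"ty": 0,"tz": 0.02,"claw": 0}]'

```text
t: 11.33
ee_pos: [0.5258, 0.1235, 0.0431]
tool_rot: [0.944, -0.331, 0.0, -0.0]
wrist_force: [-1.7, 0.3, 4.4]
width: 0.014
grip_force: 30.0
```

Call:
servo_tool --increments '[{"rx": 0,"ry": 0,"rz": 0,"tx": 0,"ty": 0,"tz": 0.02,"claw": 0},{"rx": 0,"ry": 0,"rz": 0,"tx": 0,"ty": 0,"tz": 0.02,"claw": 0},{"rx": 0,"ry": 0,"rz": 0,"tx": 0,"ty": 0,"tz": 0.02,"claw": 0},{"rx": 0,"ry": 0,"rz": 0,"tx": 0,"ty": 0,"tz": 0.02,"claw": 0},{"rx": 0,"ry": 0,"rz": 0,"tx": 0,"ty": 0,"tz": 0.02,"claw": 0}]'

```text
t: 11.75
ee_pos: [0.5258, 0.1235, 0.0422]
tool_rot: [0.944, -0.331, 0.0, -0.0]
wrist_force: [-2.0, -0.7, 4.3]
width: 0.0137
grip_force: 30.0
```

Call:
servo_tool --increments '[{"rx": 0,"ry": 0,"rz": 0,"tx": 0,"ty": 0,"tz": 0.02,"claw": 0},{"rx": 0,"ry": 0,"rz": 0,"tx": 0,"ty": 0,"tz": 0.02,"claw": 0},{"rx": 0,"ry": 0,"rz": 0,"tx": 0,"ty": 0,"tz": 0.02,"claw": 0}]'

```text
t: 12.0
ee_pos: [0.5258, 0.1235, 0.0415]
tool_rot: [0.944, -0.331, 0.0, -0.0]
wrist_force: [-1.7, -0.1, 4.3]
width: 0.0139
grip_force: 30.0
```

Call:
servo_tool --increments '[{"rx": 0,"ry": 0,"rz": 0,"tx": 0,"ty": 0,"tz": 0.02,"claw": 0},{"rx": 0,"ry": 0,"rz": 0,"tx": 0,"ty": 0,"tz": 0.01,"claw": 0}]'

```text
t: 12.17
ee_pos: [0.5258, 0.1235, 0.0412]
tool_rot: [0.944, -0.331, 0.0, -0.0]
wrist_force: [-1.9, -0.0, 5.3]
width: 0.0134
grip_force: 30.0
```

Call:
servo_tool --increments '[{"rx": 0,"ry": 0,"rz": 0,"tx": 0,"ty": 0,"tz": 0.01,"claw": 0},{"rx": 0,"ry": 0,"rz": 0,"tx": 0,"ty": 0,"tz": 0.01,"claw": 0},{"rx": 0,"ry": 0,"rz": 0,"tx": 0,"ty": 0,"tz": 0.01,"claw": 0},{"rx": 0,"ry": 0,"rz": 0,"tx": 0,"ty": 0,"tz": 0.01,"claw": 0}]'

```text
t: 12.5
ee_pos: [0.5258, 0.1234, 0.0408]
tool_rot: [0.944, -0.331, 0.0, -0.0]
wrist_force: [-2.0, -0.4, 4.5]
width: 0.0135
grip_force: 30.0
```

Call:
servo_tool --increments '[{"rx": 0,"ry": 0,"rz": 0,"tx": 0,"ty": 0,"tz": 0.01,"claw": 0},{"rx": 0,"ry": 0,"rz": 0,"tx": 0,"ty": 0,"tz": 0.01,"claw": 0},{"rx": 0,"ry": 0,"rz": 0,"tx": 0,"ty": 0,"tz": 0.01,"claw": 0}]'

```text
t: 12.75
ee_pos: [0.5258, 0.1234, 0.0407]
tool_rot: [0.944, -0.331, 0.0, -0.0]
wrist_force: [-2.4, -1.6, 6.5]
width: 0.0136
grip_force: 30.0
```

Call:
servo_tool --increments '[{"rx": 0,"ry": 0,"rz": 0,"tx": 0,"ty": 0,"tz": 0.01,"claw": 0},{"rx": 0,"ry": 0,"rz": 0,"tx": 0,"ty": 0,"tz": 0.01,"claw": 0},{"rx": 0,"ry": 0,"rz": 0,"tx": 0,"ty": 0,"tz": 0,"claw": 0},{"rx": 0,"ry": 0,"rz": 0,"tx": 0,"ty": 0,"tz": 0,"claw": 0}]'

```text
t: 13.08
ee_pos: [0.5258, 0.1235, 0.0406]
tool_rot: [0.944, -0.331, 0.0, -0.0]
wrist_force: [-2.6, -0.3, 6.9]
width: 0.0137
grip_force: 30.0
```

The insert is home: TCP z 0.0406, against 0.0406 expected. I ease off, release and rise.

Call:
servo_tool --increments '[{"rx": 0,"ry": 0,"rz": 0,"tx": 0,"ty": 0,"tz": -0.04,"claw": 0},{"rx": 0,"ry": 0,"rz": 0,"tx": 0,"ty": 0,"tz": -0.03,"claw": 0.1},{"rx": 0,"ry": 0,"rz": 0,"tx": 0,"ty": 0,"tz": 0,"claw": 0.2},{"rx": 0,"ry": 0,"rz": 0,"tx": 0,"ty": 0,"tz": 0,"claw": 0.4},{"rx": 0,"ry": 0,"rz": 0,"tx": 0,"ty": 0,"tz": 0,"claw": 0.5}]'

```text
t: 13.5
ee_pos: [0.5258, 0.1235, 0.0407]
tool_rot: [0.944, -0.331, -0.0, 0.0]
wrist_force: [-0.2, 1.0, -0.1]
width: 0.024
grip_force: 0.0
```

Call:
servo_tool --increments '[{"rx": 0,"ry": 0,"rz": 0,"tx": 0,"ty": 0,"tz": 0,"claw": 0.5},{"rx": 0,"ry": 0,"rz": 0,"tx": 0,"ty": 0,"tz": -1.5,"claw": 0.5},{"rx": 0,"ry": 0,"rz": 0,"tx": 0,"ty": 0,"tz": -3,"claw": 0.5},{"rx": 0,"ry": 0,"rz": 0,"tx": 0,"ty": 0,"tz": -4,"claw": 0.5},{"rx": 0,"ry": 0,"rz": 0,"tx": 0,"ty": 0,"tz": -4,"claw": 0.3}]'

```text
t: 13.92
ee_pos: [0.5251, 0.1231, 0.1666]
tool_rot: [0.944, -0.331, -0.001, 0.001]
wrist_force: [1.0, -0.3, 0.4]
width: 0.0406
grip_force: 0.0
```

Call:
servo_tool --increments '[{"rx": 0,"ry": 0,"rz": -7.1,"tx": 0,"ty": 0,"tz": -1,"claw": 0},{"rx": 0,"ry": 0,"rz": -7.1,"tx": 0,"ty": 0,"tz": 0,"claw": 0},{"rx": 0,"ry": 0,"rz": -7.1,"tx": 0,"ty": 0,"tz": 0,"claw": 0},{"rx": 0,"ry": 0,"rz": -0.6,"tx": 0,"ty": 0,"tz": 0,"claw": 0},{"rx": 0,"ry": 0,"rz": 0,"tx": 0,"ty": 0,"tz": 0,"claw": 0}]'

```text
t: 14.33
ee_pos: [0.5256, 0.1234, 0.1759]
tool_rot: [0.989, -0.147, -0.0, 0.0]
wrist_force: [0.6, -0.3, -0.5]
width: 0.0109
grip_force: 0.0
```

Run:
```python
from h import *
im,d=look("scene"); np.savez("pics/s4.npz",im=im,d=d)
cv2.imwrite("pics/s4.png",cv2.resize(im[150:270,310:430,::-1],None,fx=5,fy=5,interpolation=cv2.INTER_CUBIC))
s=read_state(); p=s['ee_pos']; q=s['tool_rot']; print(p,np.degrees(2*np.arctan2(q[1],q[0])),s['wrist_force'])
```

```text
[0.52563355 0.12338786 0.1757565 ] -16.932952394456517 [-0.28187608  0.4024258   0.74960875]
```

View pics/s4.png

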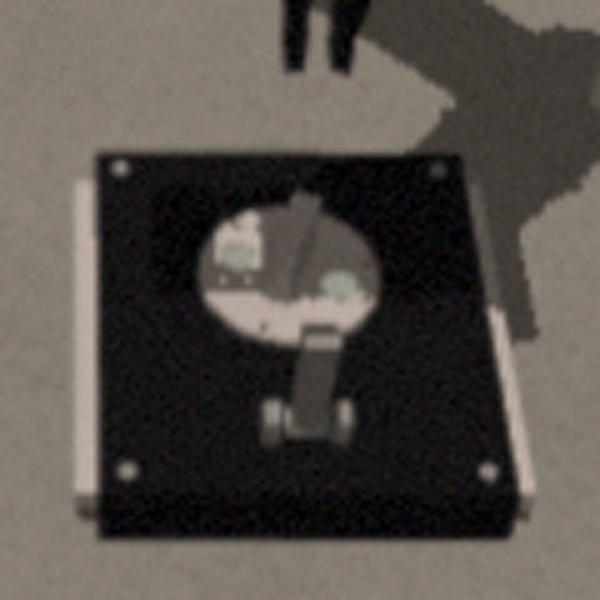

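The insert sits flush in the well, centred at crop (290,275). The clamp is still upright at (318,380) and the gripper is clear. I go behind the clamp bar.

Call:
servo_tool --increments '[{"rx": 0,"ry": 0,"rz": 0,"tx": 2.5,"ty": 0,"tz": 0,"claw": 0},{"rx": 0,"ry": 0,"rz": 0,"tx": 4,"ty": 0,"tz": 0,"claw": 0},{"rx": 0,"ry": 0,"rz": 0,"tx": 4,"ty": 0.1,"tz": 0,"claw": 0},{"rx": 0,"ry": 0,"rz": 0,"tx": 4,"ty": 0,"tz": 0,"claw": 0},{"rx": 0,"ry": 0,"rz": 0,"tx": 0,"ty": 0,"tz": 0,"claw": 0}]'

```text
t: 14.8
ee_pos: [0.6696, 0.0785, 0.173]
tool_rot: [0.989, -0.149, 0.0, 0.001]
wrist_force: [0.4, -0.2, -1.0]
width: 0.0006
grip_force: 0.0
```

Call:
servo_tool --increments '[{"rx": 0,"ry": 0,"rz": 0,"tx": 0,"ty": 0,"tz": 2,"claw": 0},{"rx": 0,"ry": 0,"rz": 0,"tx": 0,"ty": 0,"tz": 3,"claw": 0},{"rx": 0,"ry": 0,"rz": 0,"tx": 0,"ty": 0,"tz": 2.7,"claw": 0},{"rx": 0,"ry": 0,"rz": 0,"tx": 0,"ty": 0,"tz": 0,"claw": 0},{"rx": 0,"ry": 0,"rz": 0,"tx": 0,"ty": 0,"tz": 0,"claw": 0}]'

```text
t: 15.22
ee_pos: [0.6633, 0.0802, 0.0973]
tool_rot: [0.989, -0.146, -0.002, 0.001]
wrist_force: [0.4, -0.5, 0.2]
width: 0.0006
grip_force: 0.0
```

Run:
```python
from h import *
im,d=look("scene")
cv2.imwrite("pics/s5.png",cv2.resize(im[150:270,310:430,::-1],None,fx=4,fy=4,interpolation=cv2.INTER_CUBIC))
s=read_state(); p=s['ee_pos']; q=s['tool_rot']; r=p[:2]-[.6218,.0932]; print(p,np.degrees(2*np.arctan2(q[1],q[0])),s['wrist_force'],"hinge frame",r@[.9576,-.2882],r@[.2882,.9576],p[2]-.045)
```

```text
[0.66487963 0.08066535 0.09956533] -16.78533547681765 [1.07643826 0.05900912 0.64164456] hinge frame 0.044865541386620605 0.00041237047925657237 0.05456533022108036
```

View pics/s5.png

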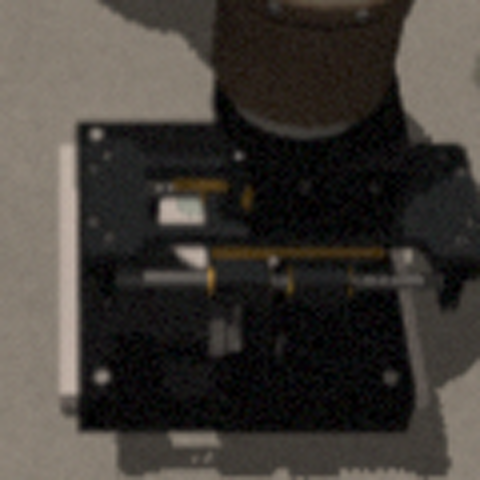

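The gripper stands over the hinge side of the stage, with the fingers behind the bar and nothing touching. I start the push.

Call:
servo_tool --increments '[{"rx": 0,"ry": 0,"rz": 0,"tx": -0.6,"ty": 0,"tz": 0,"claw": 0},{"rx": 0,"ry": 0,"rz": 0,"tx": -0.6,"ty": 0,"tz": 0,"claw": 0},{"rx": 0,"ry": 0,"rz": 0,"tx": -0.5,"ty": 0,"tz": 0,"claw": 0},{"rx": 0,"ry": 0,"rz": 0,"tx": -0.5,"ty": 0,"tz": 0,"claw": 0},{"rx": 0,"ry": 0,"rz": 0,"tx": -0.4,"ty": 0,"tz": 0,"claw": 0}]'

```text
t: 15.68
ee_pos: [0.6402, 0.0886, 0.1009]
tool_rot: [0.989, -0.145, 0.002, -0.001]
wrist_force: [2.4, -1.2, 2.0]
width: 0.0002
grip_force: 1.1
```

Call:
servo_tool --increments '[{"rx": 0,"ry": 0,"rz": 0,"tx": -0.4,"ty": 0,"tz": 0,"claw": 0},{"rx": 0,"ry": 0,"rz": 0,"tx": -0.4,"ty": 0,"tz": 0,"claw": 0},{"rx": 0,"ry": 0,"rz": 0,"tx": -0.4,"ty": 0,"tz": 0,"claw": 0}]'

```text
t: 15.93
ee_pos: [0.6284, 0.092, 0.0998]
tool_rot: [0.989, -0.146, 0.001, -0.0]
wrist_force: [2.2, 0.1, 2.4]
width: 0.0004
grip_force: 1.3
```

Call:
servo_tool --increments '[{"rx": 0,"ry": 0,"rz": 0,"tx": -0.6,"ty": 0,"tz": 0.1,"claw": 0},{"rx": 0,"ry": 0,"rz": 0,"tx": -0.6,"ty": 0,"tz": 0.15,"claw": 0},{"rx": 0,"ry": 0,"rz": 0,"tx": -0.6,"ty": 0,"tz": 0.2,"claw": 0},{"rx": 0,"ry": 0,"rz": 0,"tx": -0.6,"ty": 0,"tz": 0.35,"claw": 0},{"rx": 0,"ry": 0,"rz": 0,"tx": -0.6,"ty": 0,"tz": 0.4,"claw": 0}]'

```text
t: 16.35
ee_pos: [0.5985, 0.1007, 0.0867]
tool_rot: [0.989, -0.146, 0.0, -0.0]
wrist_force: [2.9, 0.9, 1.4]
width: 0.0004
grip_force: 1.2
```

```bash
cat > st.py <<'E'
from h import *
s=read_state(); p=s['ee_pos']; r=p[:2]-[.6218,.0932]; print(s['t'],"hinge frame mm",(1e3*np.array([r@[.9576,-.2882],r@[.2882,.9576],p[2]-.045])).round(1),s['wrist_force'].round(1))
E
python3 st.py
```

```text
16.35 hinge frame mm [-24.4   0.5  41.7] [2.9 0.9 1.4]
```

Call:
servo_tool --increments '[{"rx": 0,"ry": 0,"rz": 0,"tx": -0.5,"ty": 0,"tz": 0.5,"claw": 0},{"rx": 0,"ry": 0,"rz": 0,"tx": -0.5,"ty": 0,"tz": 0.5,"claw": 0},{"rx": 0,"ry": 0,"rz": 0,"tx": -0.25,"ty": 0,"tz": 0.42,"claw": 0},{"rx": 0,"ry": 0,"rz": 0,"tx": -0.25,"ty": 0,"tz": 0.42,"claw": 0},{"rx": 0,"ry": 0,"rz": 0,"tx": -0.2,"ty": 0,"tz": 0.4,"claw": 0}]'

```text
t: 16.77
ee_pos: [0.5824, 0.1051, 0.0639]
tool_rot: [0.989, -0.146, -0.0, 0.0]
wrist_force: [2.2, -0.2, 2.3]
width: 0.0004
grip_force: 1.0
```

```bash
python3 st.py
```

```text
16.7667 hinge frame mm [-41.2   0.   18.9] [ 2.2 -0.2  2.3]
```

Call:
servo_tool --increments '[{"rx": 0,"ry": 0,"rz": 0,"tx": -0.1,"ty": 0,"tz": 0.25,"claw": 0},{"rx": 0,"ry": 0,"rz": 0,"tx": -0.1,"ty": 0,"tz": 0.25,"claw": 0},{"rx": 0,"ry": 0,"rz": 0,"tx": -0.1,"ty": 0,"tz": 0.25,"claw": 0},{"rx": 0,"ry": 0,"rz": 0,"tx": 0,"ty": 0,"tz": 0.15,"claw": 0},{"rx": 0,"ry": 0,"rz": 0,"tx": 0,"ty": 0,"tz": 0.1,"claw": 0}]'

```text
t: 17.18
ee_pos: [0.5795, 0.1059, 0.0542]
tool_rot: [0.989, -0.146, -0.001, 0.0]
wrist_force: [0.5, 0.6, 1.5]
width: 0.0005
grip_force: 0.9
```

Call:
servo_tool --increments '[{"rx": 0,"ry": 0,"rz": 0,"tx": 0,"ty": 0,"tz": 0.05,"claw": 0},{"rx": 0,"ry": 0,"rz": 0,"tx": 0,"ty": 0,"tz": 0.05,"claw": 0},{"rx": 0,"ry": 0,"rz": 0,"tx": 0,"ty": 0,"tz": 0.05,"claw": 0}]'

```text
t: 17.43
ee_pos: [0.5794, 0.1059, 0.0529]
tool_rot: [0.989, -0.146, -0.001, 0.0]
wrist_force: [-0.6, 0.6, 2.1]
width: 0.0002
grip_force: 0.9
```

Call:
servo_tool --increments '[{"rx": 0,"ry": 0,"rz": 0,"tx": 0,"ty": 0,"tz": 0.03,"claw": 0},{"rx": 0,"ry": 0,"rz": 0,"tx": 0,"ty": 0,"tz": 0.03,"claw": 0}]'

```text
t: 17.6
ee_pos: [0.5796, 0.1059, 0.0524]
tool_rot: [0.989, -0.146, -0.0, 0.0]
wrist_force: [-2.2, 0.3, 2.0]
width: 0.0004
grip_force: 0.9
```

Call:
servo_tool --increments '[{"rx": 0,"ry": 0,"rz": 0,"tx": 0,"ty": 0,"tz": 0.04,"claw": 0},{"rx": 0,"ry": 0,"rz": 0,"tx": 0,"ty": 0,"tz": 0.04,"claw": 0},{"rx": 0,"ry": 0,"rz": 0,"tx": 0,"ty": 0,"tz": 0.03,"claw": 0}]'

```text
t: 17.85
ee_pos: [0.5799, 0.1059, 0.0514]
tool_rot: [0.989, -0.146, -0.0, 0.0]
wrist_force: [-1.5, 0.4, 2.0]
width: 0.0005
grip_force: 1.0
```

Call:
servo_tool --increments '[{"rx": 0,"ry": 0,"rz": 0,"tx": 0,"ty": 0,"tz": 0.03,"claw": 0},{"rx": 0,"ry": 0,"rz": 0,"tx": 0,"ty": 0,"tz": 0.03,"claw": 0},{"rx": 0,"ry": 0,"rz": 0,"tx": 0,"ty": 0,"tz": 0.02,"claw": 0}]'

```text
t: 18.1
ee_pos: [0.58, 0.106, 0.0506]
tool_rot: [0.989, -0.146, -0.0, 0.0]
wrist_force: [-0.9, 0.3, 2.1]
width: 0.0005
grip_force: 1.0
```

Call:
servo_tool --increments '[{"rx": 0,"ry": 0,"rz": 0,"tx": 0,"ty": 0,"tz": 0.02,"claw": 0},{"rx": 0,"ry": 0,"rz": 0,"tx": 0,"ty": 0,"tz": 0.02,"claw": 0},{"rx": 0,"ry": 0,"rz": 0,"tx": 0,"ty": 0,"tz": 0.02,"claw": 0}]'

```text
t: 18.35
ee_pos: [0.58, 0.106, 0.0504]
tool_rot: [0.989, -0.146, -0.0, 0.0]
wrist_force: [-2.4, -0.6, 5.4]
width: 0.0003
grip_force: 2.8
```

Call:
servo_tool --increments '[{"rx": 0,"ry": 0,"rz": 0,"tx": 0,"ty": 0,"tz": 0.02,"claw": 0},{"rx": 0,"ry": 0,"rz": 0,"tx": 0,"ty": 0,"tz": 0.02,"claw": 0}]'

```text
t: 18.52
ee_pos: [0.58, 0.106, 0.0504]
tool_rot: [0.989, -0.146, 0.0, 0.0]
wrist_force: [-3.2, -0.5, 6.7]
width: 0.0006
grip_force: 3.8
```

The bar has reached its stop: z stays at 0.0504 while the force rises. I let go, rise clear and look.

Call:
servo_tool --increments '[{"rx": 0,"ry": 0,"rz": 0,"tx": 0,"ty": 0,"tz": 0.01,"claw": 0},{"rx": 0,"ry": 0,"rz": 0,"tx": 0,"ty": 0,"tz": 0,"claw": 0},{"rx": 0,"ry": 0,"rz": 0,"tx": 0,"ty": 0,"tz": 0,"claw": 0},{"rx": 0,"ry": 0,"rz": 0,"tx": 0,"ty": 0,"tz": -0.1,"claw": 0},{"rx": 0,"ry": 0,"rz": 0,"tx": 0,"ty": 0,"tz": -0.5,"claw": 0}]'

```text
t: 18.93
ee_pos: [0.5799, 0.1061, 0.0548]
tool_rot: [0.989, -0.146, -0.0, 0.0]
wrist_force: [-0.4, -0.6, 0.3]
width: 0.0001
grip_force: 0.0
```

Call:
servo_tool --increments '[{"rx": 0,"ry": 0,"rz": 0,"tx": 0,"ty": 0,"tz": -3,"claw": 0},{"rx": 0,"ry": 0,"rz": 0,"tx": 0,"ty": 0,"tz": -4,"claw": 0},{"rx": 0,"ry": 0,"rz": 0,"tx": 0,"ty": 0,"tz": -4,"claw": 0},{"rx": 0,"ry": 0,"rz": 0,"tx": 0,"ty": 0,"tz": -3,"claw": 0},{"rx": 0,"ry": 0,"rz": 0,"tx": 0,"ty": 0,"tz": 0,"claw": 0}]'

```text
t: 19.35
ee_pos: [0.5846, 0.1073, 0.2038]
tool_rot: [0.989, -0.145, 0.007, -0.003]
wrist_force: [1.3, 0.5, 0.6]
width: 0.0002
grip_force: 0.0
```

Call:
servo_tool --increments '[{"rx": 0,"ry": 0,"rz": 0,"tx": 0,"ty": 0,"tz": 0,"claw": 0},{"rx": 0,"ry": 0,"rz": 0,"tx": 0,"ty": 0,"tz": 0,"claw": 0},{"rx": 0,"ry": 0,"rz": 0,"tx": 0,"ty": 0,"tz": 0,"claw": 0}]'

```text
t: 19.6
ee_pos: [0.5792, 0.1058, 0.1938]
tool_rot: [0.989, -0.146, -0.001, 0.001]
wrist_force: [-0.9, 0.4, 0.3]
width: 0.0004
grip_force: 0.0
```

Run:
```python
from h import *
im,d=look("scene"); 
cv2.imwrite("pics/s6.png",cv2.resize(im[150:270,310:430,::-1],None,fx=5,fy=5,interpolation=cv2.INTER_CUBIC))
s=read_state(); print(s['ee_pos'],s['wrist_force'])
```

```text
[0.57926679 0.1057596  0.19369052] [ 0.24944968 -0.11717668 -0.03313368]
```

View pics/s6.png

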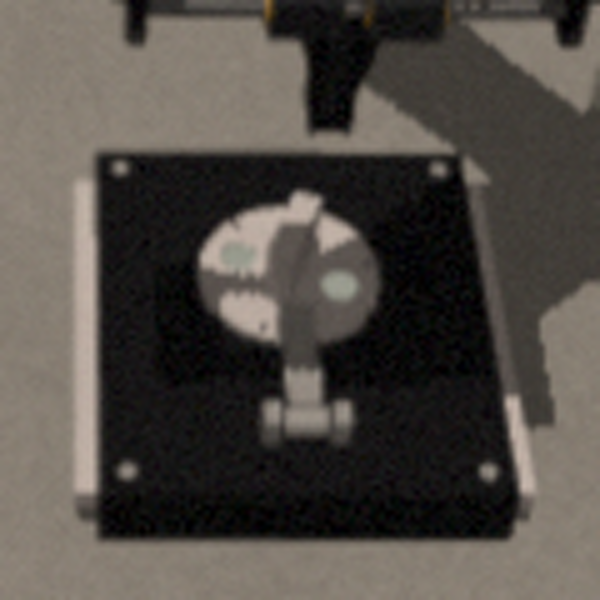

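The clamp bar now lies flat from the hinge at (305,420) over the rim at (300,320). The insert is still flush, and the gripper is clear above.

```bash
python3 -c "
from station import ctrl
print(ctrl.job_done())"
```

```text
the job is handed in; nothing more can be done
None
```

The insert is keyed and pressed fully home in the well, the clamp is shut on its rim, the arm is clear, and I handed the job in at about 19.6 s; no verdict came back.

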